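# Hold a pigment mill in pulse by its bayonet lid

### The arm

A 7-joint arm with a two-finger parallel gripper is mounted at the origin on the work surface. World frame = base frame: x ahead of the robot, y to its left, z up, the work surface at z = 0. Lengths are in m, angles in rad, forces in N, time in s.
With the tool pointing down it reaches from about 0.4 to 0.85 m from the base axis. Payload 4.5 kg.
Tool frame: the origin (TCP) lies on the centre line of the jaws, within the pads' length; the fingertips stand r.tip_extent ahead of it and the grasp point (between the pads) is the TCP (r.tip_extent is the distance from the TCP to the fingertips, in m); z points along the fingers, y is the line along which they close (so a half turn about z gives the same grasp; the last joint's range is limited). The gripper opens to 88 mm and grips with 3 to 60 N. Pads are 18 mm wide; open, the fingers measure 123 mm over their backs; the gripper's body (75 mm by 187 mm) begins 45 mm behind the grasp point.
Start: joints at [1.174, 0.689, -0.195, 1.565, 0.157, 0.902, -0.215], TCP at [0.261, -0.568, 0.258] pointing down, gripper open.
Joint ranges: [-3.01, 3.01], [-0.46, 2.08], [-1.47, 1.51], [0.13, 2.56], [-1, 4.14], [0.04, 2.09], [-2.66, 2.66]. Speed limits (rad/s): [2.57, 2.57, 3.14, 3.14, 3.14, 3.14, 3.14].

### API

Orientations are given as a unit quaternion [x, y, z, w].
In Python, from plant import sensors, vision, finish_job, r gives the robot as it stands. The module is installed in compiled form; this text tells all that it offers.
- The arm moves only by the tool step_arm, never from a script. Its argument "steps" is a list of rows, each a list of 2 entries, a list of its own where there are three numbers: the shift along the tool's x, y, z in cm, then the turn, a rotation vector about the tool's x, y, z in degrees. A call has 1 to 12 rows; each row shifts and turns the commanded pose from where the row before left it, along the tool's axes as they then stand; what a row does not reach is not made up. A row lasts 1/8 s, in which the tool goes at most 62.5 mm and 10.7 degrees, less where a joint would pass 70% of its speed; a pose out of reach is approached as far as the arm can. A call with a gripper value outside its range is refused whole. "claw" is the opening, from -1 (shut) to 1 (fully open), set as the call begins (left out, the last holds). The fingers move at their own pace and stop on an object; "grip_force" is the grip in N (left out, the last holds). Time passes only in rows, so rows that do not move let the fingers close. It gives the time, the measured TCP pose, the force, the opening and the grip force at its end, in the units of the state.
- sensors.get_state(): the state, without advancing time (a new reading comes with each control period).
- vision.snapshot(name): name is "scene" or "top" or "wrist"; returns a dict with "img" (384x512x3 uint8, red, green, blue), "fx", "fy", "cx", "cy" (pixels), "position" and "rotation" of the camera in the world. Camera axes: x right, y down, z forward; pixel columns grow to the right and rows downward; lengths in m; the calibration is good to about 2 mm. The wrist camera is an equidistant fisheye: a pixel r from the principal point sees the ray r / f radians off the axis. A picture is of the moment at which its call begins. There is no depth.
- finish_job(): hands the job in; it is judged then, once.
The state is a dict: "clock": time; "q": joint angles; "qd": joint speeds; "joint_torque": joint torques, N m; "tool_pos": TCP position; "eef_rot": TCP orientation; "contact_force": force on the tool from outside, world axes, zero at the start; "moment": the same for the moment, N m; "opening": opening from 0.0 (shut) to 1.0 (fully open); "finger_force": force on a finger pad.
Only numpy, scipy, OpenCV 4.12 (cv2) and the standard library are available. Lean on these libraries where they do the work, as an engineer would, in place of code of your own. Each camera call takes 0.05 s, during which the arm holds its last target. There are 200 camera calls.

### The job

Set the loose metal cover onto the rim of the pigment mill's bowl so that it sits seated and level, and let go of it. Then put the blue bayonet lid over it, its two lugs fully down in the collar's notches, and twist it clockwise (seen from above) against the spring to the yellow mark, halfway to the lock; never let it go on towards the red mark, where it clicks shut. Finish while still gripping the lid and holding it at the halfway mark, because it springs back if let go, and leave the jar, the can and the ink scraper alone.

Things in the scene. Friction and masses are not known exactly. Their poses are not given: they have to be found in the camera images.
- mill: Fixed round grey bench mill, 120 mm across (144 at its foot), collar top 98 mm high. Origin: centre of its underside, z up. Aluminium lip of the collar: 93 mm inner diameter, 6 mm thick, with two 19 mm wide notches at the mill's +x and -x sides. Marks on the rim: white at each notch, yellow 30 and red (lock) 60 degrees clockwise of it, from above. Same after a half turn.
- bowl_rim (a point): Centre of the mouth of the steel bowl in the collar's middle (68 mm outside, 56 mm inside), at rim height, 100 mm above the mill's underside and 2 mm above the collar; the cover's flange rests here. Axes as the mill's.
- drive_ring (a joint): Angle of the sprung ring in the collar that the lid's lugs turn: 0 at the start, slots under the notches; grows clockwise from above; 0.524 halfway (yellow mark), lock clicks at 0.87, hard stop 1.047. The spring returns it to 0 (0.045 Nm at 0, 0.125 Nm halfway), damped. Slots, between orange dogs, are 18 mm wide for 14 mm lugs: the driven ring lags the lid by up to 0.04 rad.
- ring_seat (a point): Point on the mill's axis where the lid's underside comes to rest, 82 mm above the mill's underside; turns with the ring, x axis through its two slots.
- cover: Loose round metal cover, 120 g: flange 70 mm across, 5 mm thick; below it a spigot 51 mm across, 5 mm high, that enters the bowl; above it a black upright knob, 14 mm thick, 24 mm high. Origin: centre of the spigot's underside; flange 5 to 10 mm, knob 10 to 34 mm above it. Starts on the bench, knob up. Seated, its origin is 95 mm above the mill's underside.
- lid: Loose blue hood-shaped lid, 220 g, open below (80 mm inside, 53 mm deep: clears the seated cover). Skirt 88 mm across, flat top at 58 mm. Two white lugs at its +x and -x, at the bottom, reach 51 mm from the axis, 14 mm wide, 7 mm high, white stripes above them. Same after a half turn. Origin: centre of underside, z up; starts on the bench; seated it is 82 mm above the mill's underside.
- lid_grip (a point): Centre of the upright grip bar on the lid's top, 73 mm above its underside: bar 60 mm long along the lid's x axis, 16 mm wide, from 58 to 88 mm above the underside. Axes as the lid's. Once the lid is turned, the collar's lip keeps the lugs from lifting out.
- pigment_jar: Bystander: jar with a yellow cap, 60 mm across, 85 mm high, standing on the bench. Origin: centre of its underside.
- ink_can: Bystander: red can, 70 mm across, 70 mm high, standing on the bench. Origin: centre of its underside.
- ink_scraper: Bystander: ink scraper with a wooden handle and a flat square blade, 200 mm long, lying along its x axis on the bench. Origin: about its middle, underside.
Mind the look-alikes: they are no part of the job. Of the things that look like the cover, the smallest one is meant.

How it is judged:
By the outcome, as a careful person would: the job done as asked, in the order asked, and still so for the second after the job is handed in, while the arm keeps its last pose, push and grip.
It also fails if it takes over 61 s, if anything falls off the work surface, if the arm or the gripper's body presses on something with over 40 N, if the wrist force passes 120 N, or if a joint passes its speed limit or range.

## Working session

There is one attempt and no reset: what is moved stays moved. The work goes in short steps, Python scripts to look and compute and a tool call to move; the robot and the scene stay as the last step left them, time stands still between calls to the robot, and variables do not carry over. Pictures are saved under pics/ and viewed, at most 10 in all, crops included, and the job is handed in when it is done.

Besides the shell and the picture viewer there is one more tool, called after "Call:" as a command line: name --argument value ..., lists and objects as JSON in quotes. step_arm: Moves the arm, as the interface text tells. Its arguments: {"type":"object","properties":{"steps":{"type":"array"},"claw":{"type":"number"},"grip_force":{"type":"number"}},"required":["steps"]}

```bash
ls; mkdir -p pics; cat > h.py <<'E'
import numpy as np, cv2
from scipy.spatial.transform import Rotation as R
from plant import sensors, vision, finish_job, r
def snap(n,save=None):
    s=vision.snapshot(n)
    s['bgr']=cv2.cvtColor(s['img'],cv2.COLOR_RGB2BGR)
    if save: cv2.imwrite('pics/'+save+'.png',s['bgr'])
    return s
def rotm(s):
    m=np.array(s['rotation'],float)
    return m if m.shape==(3,3) else R.from_quat(m).as_matrix()
def ray(s,u,v,fish=False):
    x=(u-s['cx'])/s['fx'];y=(v-s['cy'])/s['fy']
    if fish:
        t=np.hypot(x,y); d=np.array([np.sin(t)*x/max(t,1e-9),np.sin(t)*y/max(t,1e-9),np.cos(t)])
    else: d=np.array([x,y,1.])
    return rotm(s)@d
def onplane(s,u,v,z,fish=False):
    d=ray(s,u,v,fish);p=np.array(s['position']);return (p+d*(z-p[2])/d[2]).round(4)
def proj(s,P,fish=False):
    c=rotm(s).T@(np.array(P)-np.array(s['position']))
    if fish:
        h=np.hypot(c[0],c[1]);t=np.arctan2(h,c[2]);k=t/max(h,1e-9)
        return s['cx']+s['fx']*c[0]*k, s['cy']+s['fy']*c[1]*k
    return s['cx']+s['fx']*c[0]/c[2], s['cy']+s['fy']*c[1]/c[2]
E
python3 - <<'E'
from h import *
print(sensors.get_state()); print(r.tip_extent)
for n in ['scene','top','wrist']:
    s=snap(n,n+'0'); print(n,s['fx'],s['fy'],s['cx'],s['cy'],s['position'],s['rotation'])
a=cv2.imread('pics/top0.png'); cv2.imwrite('pics/top0b.png',cv2.resize(a,(800,600)))
a=cv2.imread('pics/scene0.png'); cv2.imwrite('pics/scene0b.png',cv2.resize(a,(800,600)))
E
```

```text
pics
{'clock': 0.0, 'q': array([ 1.1738291 ,  0.68998439, -0.1945226 ,  1.56633787,  0.1572893 ,
        0.90249418, -0.2151061 ]), 'qd': array([-0.00074011,  0.00108753,  0.00129361, -0.00025896, -0.00170825,
       -0.00119322, -0.00082872]), 'joint_torque': array([ 2.59353983e-04, -5.27563405e+01, -1.26635838e+00, -1.53430778e+01,
       -5.25437901e-02,  6.83795006e-03,  1.88325389e-04]), 'tool_pos': array([ 0.26069502, -0.56737871,  0.25691161]), 'eef_rot': array([ 9.76885781e-01,  2.13759985e-01, -2.53366199e-04, -8.80675117e-04]), 'contact_force': array([-0.005543  , -0.25312288,  0.5721847 ]), 'moment': array([0.00767212, 0.00926177, 0.00185144]), 'finger_force': 0.0, 'opening': 1.0050876025399367}
0.019
scene 423.56253566866684 423.56253566866684 259.6220892563669 192.23746506995107 [ 1.32258831 -0.29752015  0.94749066] [ 0.78315538  0.48441019 -0.20962602 -0.32874209]
top 348.9976423592907 348.9976423592907 247.56127513517654 191.06782456431958 [0.33231072 0.10155175 0.96846195] [-0.65507957  0.74839325 -0.07702058  0.06961409]
wrist 297.3186396354542 297.3186396354542 254.9861887336157 186.58584895161235 [ 0.32492641 -0.53990795  0.38308142] [ 0.83365823 -0.53474402 -0.07550965  0.11559013]
```

View pics/top0b.png

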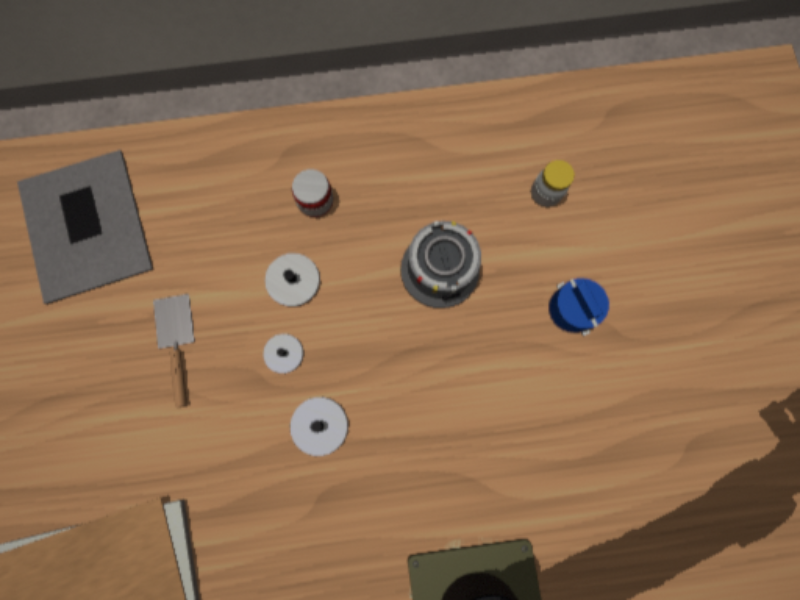

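View pics/scene0b.png

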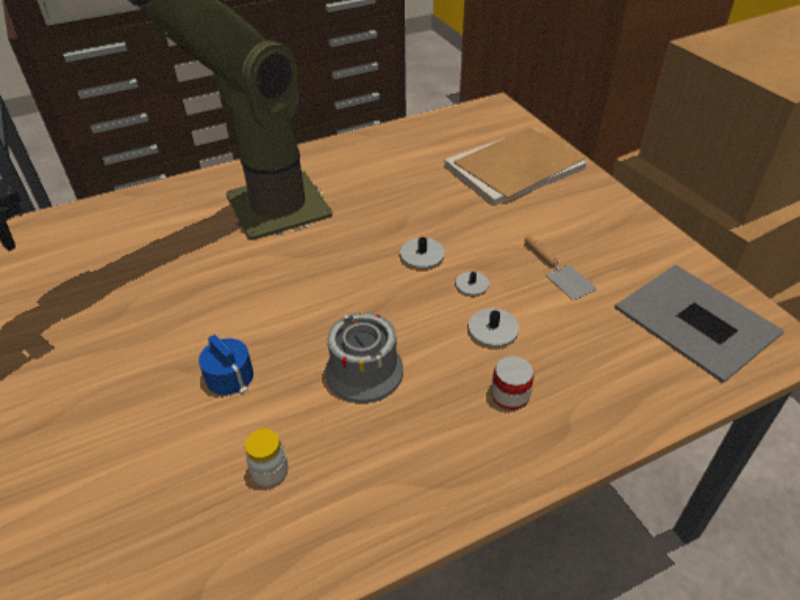

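The top view shows three cover-like discs, at (292,280), (283,354) and (319,427). The middle one is the smallest. The mill is at (444,257), the lid at (580,305), the can at (313,192), the jar at (556,177) and the scraper at (176,350). Next I'll measure sizes and positions.

```bash
python3 - <<'E'
from h import *
s=snap('top'); g=s['bgr']; cv2.imwrite('pics/t1.png',g)
hsv=cv2.cvtColor(g,cv2.COLOR_BGR2HSV); k=.64
# covers: low-saturation bright blobs
m=((hsv[...,1]<60)&(hsv[...,2]>140)).astype(np.uint8)
for c in (( 292,280),(283,354),(319,427)):
    u,v=int(c[0]*k),int(c[1]*k); mm=np.zeros_like(m); mm[v-24:v+24,u-24:u+24]=m[v-24:v+24,u-24:u+24]
    n,l,st,ce=cv2.connectedComponentsWithStats(mm); i=1+np.argmax(st[1:,4])
    cs,_=cv2.findContours((l==i).astype(np.uint8),0,1); (x,y),rad=cv2.minEnclosingCircle(cs[0])
    p=onplane(s,x,y,.01); q=onplane(s,x+rad,y,.01); print('cover',x,y,p,'diam',2*np.linalg.norm(q-p))
# lid blue
m=((hsv[...,0]>100)&(hsv[...,0]<130)&(hsv[...,1]>120)&(hsv[...,2]>40)).astype(np.uint8)
n,l,st,ce=cv2.connectedComponentsWithStats(m)
for i in range(1,n):
    if st[i,4]>30: print('blue',ce[i],st[i],onplane(s,*ce[i],.05))
# mosaic crops x8
cv2.imwrite('pics/c1.png',np.hstack([cv2.resize(g[y-32:y+32,x-25:x+25],(400,512),interpolation=cv2.INTER_CUBIC) for x,y in ((284,166),(371,195))]))
cv2.imwrite('pics/c2.png',cv2.resize(g[150:300,150:240],(360,600),interpolation=cv2.INTER_CUBIC))
E
```

```text
cover 186.37661743164062 178.3116912841797 [0.5928 0.2447 0.01  ] diam 0.09806548832285494
cover 180.53271484375 225.65420532226562 [0.4613 0.2736 0.01  ] diam 0.0708265486946809
cover 203.0 272.5 [0.3283 0.2256 0.01  ] diam 0.10129027593999336
blue [370.22149837 195.10206298] [352 179  37  33 921] [ 0.4703 -0.2454  0.05  ]
```

View pics/c1.png

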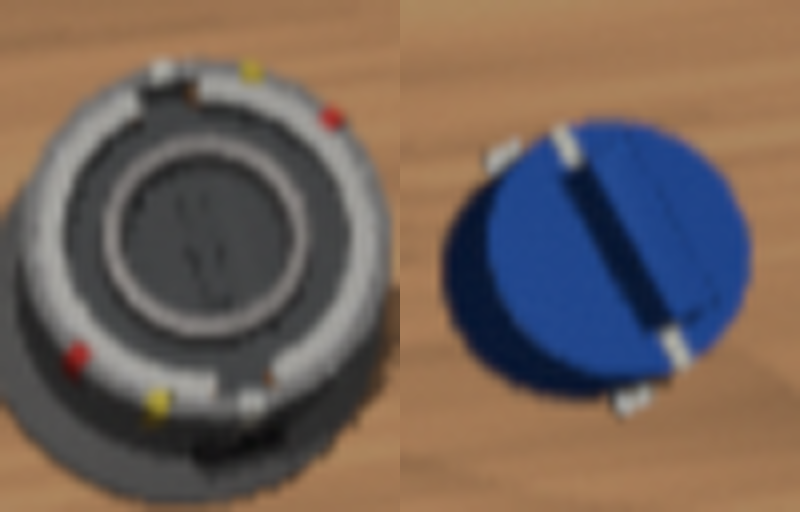

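View pics/c2.png

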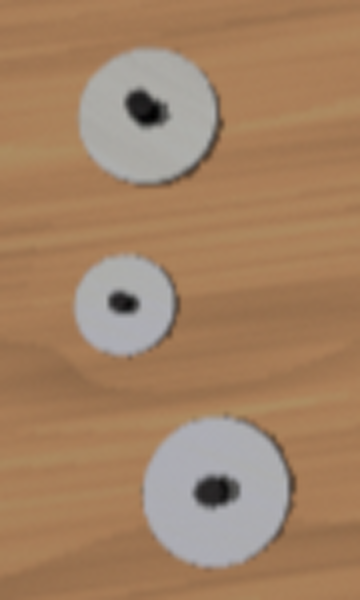

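The crop confirms that the middle disc (crop 125,303) is the smallest, at 71 mm across, so it is the cover. On the mill, the white marks are at crop (162,70) and (252,402), with yellow and red clockwise of them. The lid's stripes are at (567,145) and (675,345).

```bash
python3 - <<'E'
from h import *
s=snap('top')
def P(cx,cy,x0,y0,z): return onplane(s,x0-25+(cx+.5)/8-.5,y0-32+(cy+.5)/8-.5,z)
M=lambda x,y,z:P(x,y,284,166,z); L=lambda x,y,z:P(x-400,y,371,195,z)
def show(n,a,b): d=b-a; print(n,a,b,'mid',(a+b)/2,'len',np.linalg.norm(d),'ang',np.degrees(np.arctan2(d[1],d[0])))
show('bowl x',M(104,235,.1),M(306,235,.1)); show('bowl y',M(205,135,.1),M(205,336,.1))
show('white',M(162,70,.095),M(252,402,.095)); show('yellow',M(252,70,.095),M(157,404,.095)); show('red',M(332,118,.095),M(77,357,.095))
show('lidstripe',L(567,145,.058),L(678,348,.058)); show('lug',L(503,155,.005),L(632,400,.005))
show('barbase',L(572,170,.058),L(660,325,.058))
show('barop',L(630,130,.088),L(718,298,.088))
print(onplane(s,180.5,225.6,.01))
st=sensors.get_state(); print(R.from_quat(st['eef_rot']).as_matrix().round(3), st['opening'])
w=snap('wrist'); Rt=R.from_quat(st['eef_rot']).as_matrix()
print('cam in tool',Rt.T@(w['position']-st['tool_pos']),(Rt.T@rotm(w)).round(3))
E
```

```text
bowl x [0.5798 0.0088 0.1   ] [ 0.5712 -0.0559  0.1   ] mid [ 0.5755  -0.02355  0.1    ] len 0.0652690585193321 ang -97.57143965232909
bowl y [ 0.609  -0.0287  0.1   ] [ 0.5422 -0.0184  0.1   ] mid [ 0.5756  -0.02355  0.1    ] len 0.0675894222493431 ang 171.23450282945666
white [ 0.6346 -0.0189  0.095 ] [ 0.5198 -0.0306  0.095 ] mid [ 0.5772  -0.02475  0.095  ] len 0.11539467058751025 ang -174.1807144733308
yellow [ 0.6307 -0.0483  0.095 ] [ 5.232e-01 -3.000e-04  9.500e-02] mid [ 0.57695 -0.0243   0.095  ] len 0.11772956298228585 ang 155.93868269822778
red [ 0.6108 -0.0717  0.095 ] [0.542  0.0229 0.095 ] mid [ 0.5764 -0.0244  0.095 ] len 0.11697264637512479 ang 126.02737338510359
lidstripe [ 0.5091 -0.2404  0.058 ] [ 0.4366 -0.2627  0.058 ] mid [ 0.47285 -0.25155  0.058  ] len 0.07585209291773036 ang -162.90282456194828
lug [ 0.5188 -0.2371  0.005 ] [ 0.4268 -0.2643  0.005 ] mid [ 0.4728 -0.2507  0.005 ] len 0.09593664576166921 ang -163.52957156039145
barbase [ 0.5004 -0.2403  0.058 ] [ 0.4449 -0.2585  0.058 ] mid [ 0.47265 -0.2494   0.058  ] len 0.05840796178604414 ang -161.8442379309534
barop [ 0.5054 -0.2504  0.088 ] [ 0.4473 -0.2668  0.088 ] mid [ 0.47635 -0.2586   0.088  ] len 0.060370274142163685 ang -164.2371156349333
[0.4615 0.2737 0.01  ]
[[ 0.909  0.418 -0.   ]
 [ 0.418 -0.909  0.001]
 [-0.    -0.001 -1.   ]] 0.9956062749700174
cam in tool [ 0.06983511  0.0015946  -0.12609376] [[-0.001 -0.962 -0.273]
 [ 1.    -0.001 -0.001]
 [ 0.001 -0.273  0.962]]
```

Call:
step_arm --steps '[[[4.12,-3.25,0],[0,0,0]],[[4.12,-3.25,0],[0,0,0]],[[4.12,-3.25,0],[0,0,0]],[[4.12,-3.25,0],[0,0,0]],[[4.12,-3.25,0],[0,0,0]],[[4.12,-3.25,0],[0,0,0]],[[4.12,-3.25,0],[0,0,0]],[[4.12,-3.25,0],[0,0,0]],[[4.12,-3.25,0],[0,0,0]],[[4.12,-3.25,0],[0,0,0]]]' --claw 0.0 --grip_force 20

```text
clock: 1.55
tool_pos: [0.5004, -0.099, 0.2579]
eef_rot: [0.977, 0.214, 0.0, 0.0]
contact_force: [0.8, -1.2, 0.5]
opening: 0.501
finger_force: 0.0
```

Call:
step_arm --steps '[[[1.52,-4.45,1.25],[0,0,0]],[[1.52,-4.45,1.25],[0,0,0]],[[1.52,-4.45,1.25],[0,0,0]],[[1.52,-4.45,1.25],[0,0,0]],[[1.52,-4.45,1.25],[0,0,0]],[[1.52,-4.45,1.25],[0,0,0]],[[1.52,-4.45,1.25],[0,0,0]],[[1.52,-4.45,1.25],[0,0,0]],[[0,0,0],[0,0,0]],[[0,0,0],[0,0,0]]]'

```text
clock: 2.8
tool_pos: [0.4615, 0.273, 0.1576]
eef_rot: [0.977, 0.214, -0.0, 0.001]
contact_force: [-0.4, -1.1, 0.6]
opening: 0.504
finger_force: 0.0
```

```bash
cat >> h.py <<'E'
def go(x,y,z,yaw=None):
    st=sensors.get_state(); Rt=R.from_quat(st['eef_rot']).as_matrix()
    if yaw is None: yaw=np.degrees(np.arctan2(Rt[1,0],Rt[0,0]))
    c,q=np.cos(np.radians(yaw)),np.sin(np.radians(yaw)); G=np.array([[c,q,0],[q,-c,0],[0,0,-1]])
    print('t',st['clock'].__round__(2),'pos',st['tool_pos'].round(4),'yaw',np.degrees(np.arctan2(Rt[1,0],Rt[0,0])).round(2),'q',st['q'].round(2),'F',np.round(st['contact_force'],1),'M',np.round(st['moment'],2),'op',round(st['opening'],3))
    print('shift cm',(Rt.T@(np.array([x,y,z])-st['tool_pos'])*100).round(2),'turn',np.degrees(R.from_matrix(Rt.T@G).as_rotvec()).round(2))
E
python3 - <<'E'
from h import *
w=snap('wrist','w1'); print([proj(w,p,True) for p in ((.4615,.2737,.034),(.4615,.2737,.01))])
g=w['bgr'];hsv=cv2.cvtColor(g,cv2.COLOR_BGR2HSV)
go(.4615,.2737,.032)
E
```

```text
[(np.float64(252.56970186846524), np.float64(184.93093178630653)), (np.float64(252.76066806276427), np.float64(178.14592818624342))]
t 2.85 pos [0.4619 0.2722 0.1578] yaw 24.59 q [-0.6   0.72 -0.04  1.93  0.05  0.49 -1.81] F [ 0.5 -0.3  0.5] M [-0.01 -0.01  0.02] op 0.502
shift cm [ 0.03 -0.16 12.58] turn [0.07 0.02 0.  ]
```

View pics/w1.png

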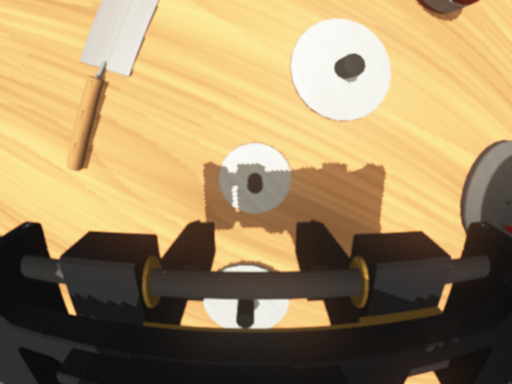

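The wrist view shows the cover's knob at (255,183), on the fingers' centre line. I'll go straight down and grip.

Call:
step_arm --steps '[[[0,0.01,4],[0,0,0]],[[0,0.02,4],[0,0,0]],[[0,0,2.5],[0,0,0]],[[0,0,1.5],[0,0,0]],[[0,0,0.5],[0,0,0]],[[0,0,0],[0,0,0]]]'

```text
clock: 3.6
tool_pos: [0.4621, 0.2732, 0.0332]
eef_rot: [0.977, 0.213, 0.0, -0.0]
contact_force: [0.4, 0.4, 0.6]
opening: 0.496
finger_force: 0.0
```

Call:
step_arm --steps '[[[0,0,0],[0,0,0]],[[0,0,0],[0,0,0]],[[0,0,0],[0,0,0]],[[0,0,0],[0,0,0]],[[0,0,0],[0,0,0]],[[0,0,0],[0,0,0]]]' --claw -1 --grip_force 25

```text
clock: 4.35
tool_pos: [0.4618, 0.2735, 0.033]
eef_rot: [0.977, 0.214, 0.0, -0.0]
contact_force: [0.0, -0.0, 5.2]
opening: 0.149
finger_force: 25.0
```

```bash
python3 -c "
from h import *
go(.576,-.024,.25)"
```

```text
t 4.35 pos [0.4618 0.2735 0.033 ] yaw 24.69 q [-0.61  0.95 -0.02  1.97  0.07  0.23 -1.83] F [ 0.  -0.   5.2] M [-0.04  0.04  0.04] op 0.149
shift cm [ -2.04  31.81 -21.7 ] turn [ 0.   -0.03 -0.  ]
```

Call:
step_arm --steps '[[[0,0,-3],[0,0,0]],[[0,0,-5],[0,0,0]],[[0,0,-5],[0,0,0]],[[0,0,-3],[0,0,0]],[[-0.26,4,0],[0,0,0]],[[-0.26,4,0],[0,0,0]],[[-0.26,4,0],[0,0,0]],[[-0.26,4,0],[0,0,0]],[[-0.25,4,0],[0,0,0]],[[-0.25,4,0],[0,0,0]],[[-0.25,4,0],[0,0,0]],[[-0.25,3.8,0],[0,0,0]]]'

```text
clock: 5.85
tool_pos: [0.5757, -0.0255, 0.1921]
eef_rot: [0.977, 0.214, -0.001, -0.0]
contact_force: [1.1, 0.0, -1.1]
opening: 0.145
finger_force: 25.0
```

Call:
step_arm --steps '[[[0,0,0],[0,0,0]],[[0,0,0],[0,0,0]],[[0,0,0],[0,0,0]]]'

```text
clock: 6.22
tool_pos: [0.5753, -0.0222, 0.1925]
eef_rot: [0.977, 0.215, -0.0, -0.001]
contact_force: [0.8, 0.9, -1.0]
opening: 0.144
finger_force: 25.0
```

```bash
python3 - <<'E'
from h import *
go(.576,-.024,.150)
w=snap('wrist'); g=w['bgr']
cv2.imwrite('pics/w2a.png',g)
u,v=proj(w,(.576,-.024,.1),True); print('bowl pred',u,v)
st=sensors.get_state(); print('flange pred',proj(w,st['tool_pos']-[0,0,.023],True), w['position'],st['tool_pos'])
t=snap('scene'); a=t['bgr']; u2,v2=map(int,proj(t,(.576,-.024,.13)))
A=cv2.resize(a[v2-60:v2+60,u2-50:u2+50],(400,480),interpolation=2)
B=cv2.resize(g[int(v)-100:int(v)+20,int(u)-50:int(u)+50],(400,480),interpolation=2)
cv2.imwrite('pics/w2.png',np.hstack([A,B])); print(u2,v2)
E
```

```text
t 6.22 pos [ 0.5753 -0.0222  0.1925] yaw 24.83 q [ 0.03  0.71 -0.12  1.78  0.13  0.66 -1.3 ] F [ 0.8  0.9 -1. ] M [ 0.05 -0.    0.01] op 0.144
shift cm [-0.01  0.19  4.25] turn [-0.07  0.02 -0.  ]
bowl pred 255.77415069638414 196.264776895969
flange pred (np.float64(252.788063619859), np.float64(234.4301374733252)) [0.63945927 0.00548744 0.31856317] [ 0.57544589 -0.02239808  0.19259715]
230 206
```

View pics/w2a.png

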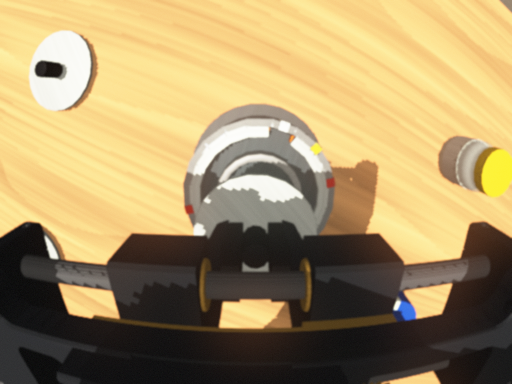

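The wrist view shows the cover level in the grip over the bowl, with the red marks at (189,210) and (331,183). I'll check the mill centre from those marks.

```bash
python3 - <<'E'
from h import *
w=snap('wrist'); g=w['bgr'];hsv=cv2.cvtColor(g,cv2.COLOR_BGR2HSV);h,s,v=[hsv[...,i].astype(int) for i in range(3)]
def cen(m,lab):
    n,l,st,ce=cv2.connectedComponentsWithStats(m.astype(np.uint8))
    o=[ce[i] for i in range(1,n) if st[i,4]>8 and 150<ce[i][0]<370 and 80<ce[i][1]<240]
    for c in o: print(lab,c.round(1),onplane(w,*c,.097,True))
    return o
rd=cen(((h<8)|(h>172))&(s>150)&(v>80),'red'); cen((h>22)&(h<35)&(s>180)&(v>150),'yel')
if len(rd)==2: print('mid',(onplane(w,*rd[0],.097,True)+onplane(w,*rd[1],.097,True))/2)
# flange: bright lower-disc lateral extents
st=sensors.get_state();print(st['tool_pos'])
for row in (200,205,210,215,220): print(row,''.join('#' if x>150 else ('+' if x>90 else '.') for x in g[row,180:340].max(axis=1)))
E
```

```text
red [329.7 182.3] [ 0.6101 -0.073   0.097 ]
red [188.1 209.2] [0.5423 0.0202 0.097 ]
mid [ 0.5762 -0.0264  0.097 ]
[ 0.57566886 -0.02286252  0.19276768]
200 #####++++++########++++#########+++++#++++++++++++++++++++++++++++++++++++++++################################++++++++++++++++++.......++++++++++++++++++#######
205 #####++++++++######++++##+###++++++++++++++++++++++++++++++++++++++++++++++++++++++++++++++++++++++++++++++++++++++++++++++++++++++....++++++++++++++++++#######
210 #############+##++++######+++#++++++++++++++++++++++++++++++++++++++++++++++++++++++++++++++++++++++++++++++++++++++++++++++++++++++++++++++++++++++++++########
215 #########++++++++++#######+###++++++++++++++++++++++++++++++++++++++++++++++++++++++++++++++++++++++++++++++++++++++++++++++++++++++++++++++++++++++++###++++#+#
220 ###########++++++++++++++++++++###++++++++++++++++++++++++++++++++++++++++++++++++++++++++++++++++++++++++++++++++++++++++++++++++++++++++++++++++++++++++++++++
```

Call:
step_arm --steps '[[[0,0.12,3],[0,0,0]],[[0,0,2],[0,0,0]],[[0,0,0.5],[0,0,0]],[[0,0,0.2],[0,0,0]],[[0,0,0.2],[0,0,0]],[[0,0,0.2],[0,0,0]],[[0,0,0.2],[0,0,0]]]'

```text
clock: 7.25
tool_pos: [0.5766, -0.0251, 0.13]
eef_rot: [0.977, 0.214, 0.0, 0.0]
contact_force: [-0.2, 0.0, -1.2]
opening: 0.149
finger_force: 25.0
```

Call:
step_arm --steps '[[[0,0,0.15],[0,0,0]],[[0,0,0],[0,0,0]],[[0,0,0],[0,0,0]]]'

```text
clock: 7.62
tool_pos: [0.5764, -0.0252, 0.1282]
eef_rot: [0.977, 0.214, 0.0, 0.0]
contact_force: [0.3, 1.1, -0.5]
opening: 0.146
finger_force: 25.0
```

```bash
python3 -c "
from h import *
go(.576,-.024,.128)"
```

```text
t 7.62 pos [ 0.5764 -0.0252  0.1282] yaw 24.68 q [ 0.02  0.81 -0.1   1.82  0.15  0.52 -1.32] F [ 0.3  1.1 -0.5] M [ 0.03 -0.01 -0.  ] op 0.146
shift cm [ 0.01 -0.12  0.02] turn [ 0. -0. -0.]
```

Call:
step_arm --steps '[[[0,0,0.1],[0,0,0]],[[0,0,0.05],[0,0,0]],[[0,0,0],[0,0,0]]]'

```text
clock: 8.0
tool_pos: [0.5765, -0.0251, 0.128]
eef_rot: [0.977, 0.214, 0.0, 0.0]
contact_force: [-2.7, -0.0, 8.6]
opening: 0.147
finger_force: 25.0
```

Call:
step_arm --steps '[[[0,0,0],[0,0,0]],[[0,0,0],[0,0,0]],[[0,0,0],[0,0,0]],[[0,0,0],[0,0,0]]]' --claw -0.3

```text
clock: 8.5
tool_pos: [0.5764, -0.0251, 0.1266]
eef_rot: [0.977, 0.214, -0.0, 0.0]
contact_force: [-1.0, -0.1, 0.1]
opening: 0.349
finger_force: 0.0
```

Call:
step_arm --steps '[[[0,0,-1],[0,0,0]],[[0,0,-3],[0,0,0]],[[0,0,-5],[0,0,0]],[[0,0,-3],[0,0,0]],[[-4,1,0],[0,0,0]],[[-5,3,0],[0,0,0]],[[-2,5,0],[0,0,0]],[[-2,5,0],[0,0,0]]]'

```text
clock: 9.5
tool_pos: [0.5165, -0.2081, 0.2478]
eef_rot: [0.977, 0.214, 0.001, 0.0]
contact_force: [0.3, -0.2, -0.6]
opening: 0.35
finger_force: 0.0
```

```bash
python3 - <<'E'
from h import *
go(.4725,-.2505,.15,16.6)
t=snap('top','t2'); s=snap('scene','s2')
a=cv2.resize(t['bgr'][134:194,259:309],(400,480),interpolation=2)
u,v=map(int,proj(s,(.576,-.024,.1)))
b=cv2.resize(s['bgr'][v-36:v+36,u-30:u+30],(400,480),interpolation=2)
cv2.imwrite('pics/c3.png',np.hstack([a,b]))
E
```

```text
t 9.5 pos [ 0.5165 -0.2081  0.2478] yaw 24.71 q [ 0.4   0.61 -0.16  1.79  0.14  0.75 -0.97] F [ 0.3 -0.2 -0.6] M [ 0.04 -0.03  0.09] op 0.35
shift cm [-5.78  2.    9.78] turn [ 0.04 -0.06  8.11]
```

View pics/c3.png

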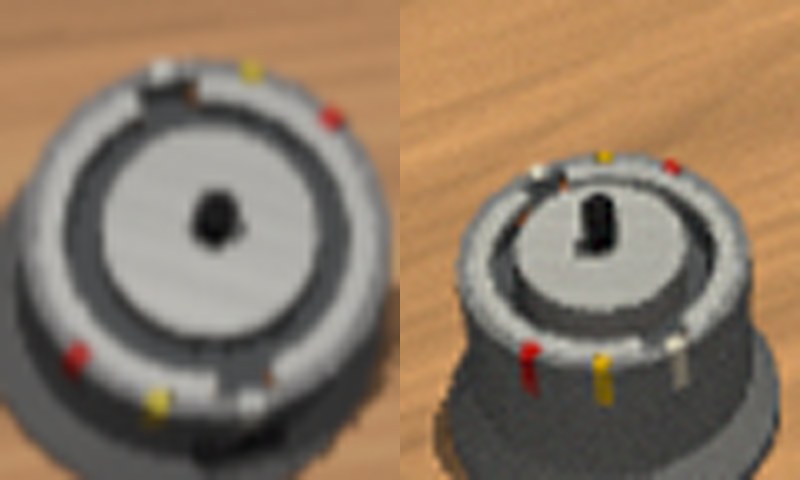

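The cover is seated flat and centred on the bowl rim, with its flange at crop (210,230) and the whole rim covered. Now the lid.

Call:
step_arm --steps '[[[-2,0.7,2.2],[0,0,2.7]],[[-2,0.7,2.2],[0,0,2.7]],[[-1.8,0.6,2],[0,0,2.7]],[[0,0,0],[0,0,0]],[[0,0,0],[0,0,0]]]' --claw 0.3

```text
clock: 10.22
tool_pos: [0.472, -0.2461, 0.1837]
eef_rot: [0.989, 0.145, 0.001, 0.0]
contact_force: [0.4, 0.3, 1.2]
opening: 0.647
finger_force: 0.0
```

```bash
python3 - <<'E'
from h import *
go(.4725,-.2505,.15,16.6)
w=snap('wrist','w3'); print(proj(w,(.4725,-.2505,.088),True))
c,s=np.cos(np.radians(16.6)),np.sin(np.radians(16.6))
print([np.round(proj(w,(.4725+k*.03*c,-.2505+k*.03*s,.088),True)) for k in(-1,1)])
E
```

```text
t 10.22 pos [ 0.472  -0.2461  0.1837] yaw 16.7 q [ 0.46  0.68 -0.11  1.92  0.13  0.55 -1.02] F [0.4 0.3 1.2] M [0.01 0.02 0.01] op 0.647
shift cm [-0.09  0.44  3.37] turn [ 0.04 -0.13  0.1 ]
(np.float64(258.6872925020835), np.float64(196.43294637377073))
[array([259., 231.]), array([259., 159.])]
```

View pics/w3.png

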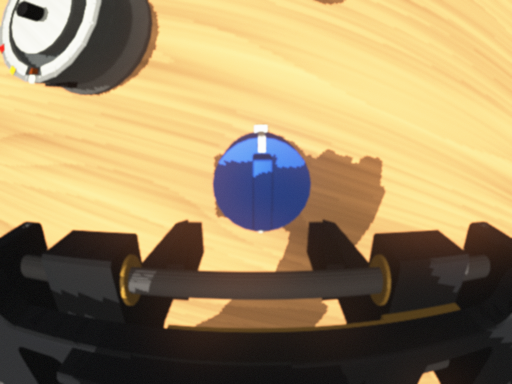

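The wrist view shows the lid at (262,182), with its bar vertical in the picture and so aligned with the jaws. The lugs are at (262,128) and (262,231). I'll use them for the offset along the bar.

```bash
python3 - <<'E'
from h import *
w=snap('wrist'); g=w['bgr']; hsv=cv2.cvtColor(g,cv2.COLOR_BGR2HSV)
m=(hsv[...,1]<70)&(hsv[...,2]>130); b=(hsv[...,0]>105)&(hsv[...,0]<130)&(hsv[...,1]>120)
st=sensors.get_state(); Rt=R.from_quat(st['eef_rot']).as_matrix()
for r0,r1 in((115,160),(222,240)):
    y,x=np.nonzero(m[r0:r1,245:280]); 
    if len(y): print('white rows',y.min()+r0,y.max()+r0,'cols',x.min()+245,x.max()+245, x.mean()+245)
y,x=np.nonzero(b[110:240,200:320]); print('blue',y.min()+110,y.max()+110,x.min()+200,x.max()+200)
print(g[118:165:2,262].tolist()); 
c,s=np.cos(np.radians(16.6)),np.sin(np.radians(16.6))
for k,z in ((.051,.007),(.044,.007),(.044,.058),(.030,.088),(-.03,.088),(-.044,.058),(-.051,.007),(-.051,0)): print(k,z,np.round(proj(w,(.4725+k*c,-.2505+k*s,z),True),1))
go(.4725,-.2505,.08,16.6)
E
```

```text
white rows 125 152 cols 246 277 260.77241379310345
white rows 228 233 cols 245 278 260.88235294117646
blue 138 228 219 308
[[143, 218, 251], [139, 211, 250], [134, 205, 247], [157, 208, 242], [251, 251, 252], [252, 253, 253], [246, 249, 250], [155, 170, 185], [117, 135, 155], [186, 201, 211], [251, 252, 252], [252, 253, 253], [252, 253, 253], [251, 253, 253], [251, 253, 253], [251, 253, 253], [251, 253, 253], [242, 233, 225], [148, 92, 81], [100, 62, 66], [111, 66, 66], [206, 108, 74], [243, 148, 90], [245, 155, 93]]
0.051 0.007 [257.8 124.4]
0.044 0.007 [257.8 131.2]
0.044 0.058 [258.4 136.5]
0.03 0.088 [258.8 159. ]
-0.03 0.088 [258.4 231.6]
-0.044 0.058 [258. 232.]
-0.051 0.007 [257.5 218.6]
-0.051 0 [257.4 216.3]
t 10.32 pos [ 0.4722 -0.2461  0.1838] yaw 16.71 q [ 0.46  0.68 -0.11  1.92  0.13  0.55 -1.02] F [-0.9  0.5  0.6] M [-0.04 -0.02 -0.03] op 0.646
shift cm [-0.12  0.42 10.38] turn [ 0.06 -0.15  0.11]
```

Call:
step_arm --steps '[[[-0.1,0.47,3],[0,0,0]],[[0,0,3],[0,0,0]],[[0,0,2.5],[0,0,0]],[[0,0,1.4],[0,0,0]],[[0,0,0.4],[0,0,0]],[[0,0,0],[0,0,0]]]'

```text
clock: 11.08
tool_pos: [0.4715, -0.2517, 0.0802]
eef_rot: [0.99, 0.144, 0.0, 0.0]
contact_force: [-0.1, 0.9, 0.5]
opening: 0.647
finger_force: 0.0
```

Call:
step_arm --steps '[[[0,0,0],[0,0,0]],[[0,0,0],[0,0,0]],[[0,0,0],[0,0,0]],[[0,0,0],[0,0,0]],[[0,0,0],[0,0,0]],[[0,0,0],[0,0,0]]]' --claw -1 --grip_force 45

```text
clock: 11.82
tool_pos: [0.471, -0.2519, 0.0798]
eef_rot: [0.99, 0.144, 0.0, 0.0]
contact_force: [0.6, -0.0, 0.3]
opening: 0.174
finger_force: 45.0
```

```bash
python3 -c "
from h import *
go(.576,-.024,.22,5.9)"
```

```text
t 11.82 pos [ 0.471  -0.2519  0.0798] yaw 16.58 q [ 0.45  0.86 -0.07  1.97  0.17  0.32 -1.04] F [ 0.6 -0.   0.3] M [-0.03 -0.09 -0.03] op 0.174
shift cm [ 16.57 -18.84 -14.03] turn [ 2.000e-02 -1.000e-02  1.068e+01]
```

Call:
step_arm --steps '[[[0,0,-3],[0,0,0]],[[0,0,-5],[0,0,0]],[[0,0,-5],[0,0,0]],[[0,0,-3],[0,0,0]],[[2.7,-3.1,0],[0,0,0]],[[2.8,-3.2,0],[0,0,0]],[[2.8,-3.2,0],[0,0,0]],[[2.8,-3.2,0],[0,0,0]],[[2.8,-3.2,0],[0,0,0]],[[2.5,-2.9,0],[0,0,0]],[[0,0,0],[0,0,5.3]],[[0,0,0],[0,0,5.4]]]'

```text
clock: 13.32
tool_pos: [0.5738, -0.0238, 0.239]
eef_rot: [0.999, 0.051, -0.001, -0.0]
contact_force: [0.0, -0.8, -2.6]
opening: 0.176
finger_force: 45.0
```

Call:
step_arm --steps '[[[0,0,0],[0,0,0]],[[0,0,0],[0,0,0]],[[0,0,0],[0,0,0]]]'

```text
clock: 13.7
tool_pos: [0.5743, -0.0248, 0.2396]
eef_rot: [0.999, 0.052, -0.0, -0.0]
contact_force: [1.0, 0.3, -1.3]
opening: 0.174
finger_force: 45.0
```

```bash
python3 - <<'E'
from h import *
go(.5745,-.0242,.19,5.9)
w=snap('wrist','w4'); t=snap('top'); s=snap('scene')
a=cv2.resize(t['bgr'][124:196,254:314],(400,480),interpolation=2)
u,v=map(int,proj(s,(.576,-.024,.16)))
b=cv2.resize(s['bgr'][v-40:v+56,u-40:u+40],(400,480),interpolation=2)
cv2.imwrite('pics/c4.png',np.hstack([a,b]))
W=w['bgr'];cv2.imwrite('pics/w4c.png',cv2.resize(W[100:260,150:360],(788,600),interpolation=2))
E
```

```text
t 13.7 pos [ 0.5743 -0.0248  0.2396] yaw 5.92 q [-0.01  0.64 -0.04  1.75  0.03  0.76 -1.54] F [ 1.   0.3 -1.3] M [-0.01 -0.03  0.02] op 0.174
shift cm [ 0.03 -0.06  4.96] turn [-0.01  0.01  0.02]
```

View pics/w4c.png

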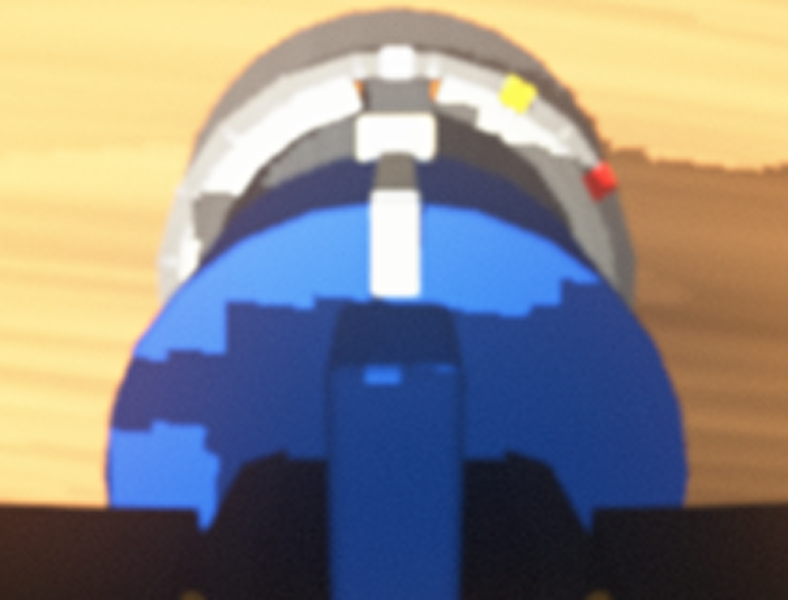

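The wrist crop shows the far lug (396,135) right in line with the notch (398,95) and the white mark (397,62). I'll check the offset along x numerically.

```bash
python3 - <<'E'
from h import *
w=snap('wrist'); st=sensors.get_state(); Rt=R.from_quat(st['eef_rot']).as_matrix()
k=160/600; T=lambda p:(Rt.T@(p-st['tool_pos'])*1000).round(1)
f=lambda cx,cy,z:T(onplane(w,150+cx*210/788,100+cy*k,z,True))
z=st['tool_pos'][2]-.08
print('lug end',f(396,113,z+.007)-[51,0,0],'skirt top edge',f(395,205,z+.058)-[44,0,0],'stripe mid')
print('mark',f(397,62,.097)-[57.7,0,0],'mill est',T(np.array([.576,-.024,.097])))
print('red',f(600,182,.097)-[57.7*.5,57.7*.866,0],'yel',f(517,93,.097)-[57.7*.866,57.7*.5,0])
E
```

```text
lug end [ 1.9  1.8 73. ] skirt top edge [ 1.   1.7 22. ] stripe mid
mark [  1.5   2.2 142.7] mill est [  1.7  -0.6 142.7]
red [  1.45     2.1318 142.7   ] yel [  1.9318   2.25   142.7   ]
```

Call:
step_arm --steps '[[[0.02,0.04,2.5],[0,0,0]],[[0,0,2],[0,0,0]],[[0,0,1],[0,0,0]],[[0,0,0.4],[0,0,0]],[[0,0,0.3],[0,0,0]],[[0,0,0.3],[0,0,0]],[[0,0,0.3],[0,0,0]],[[0,0,0.3],[0,0,0]],[[0,0,0],[0,0,0]]]'

```text
clock: 15.02
tool_pos: [0.5745, -0.0251, 0.1685]
eef_rot: [0.999, 0.051, -0.0, 0.0]
contact_force: [-0.6, 0.8, -2.2]
opening: 0.177
finger_force: 45.0
```

```bash
python3 -c "
from h import *
go(.5745,-.0242,.162,5.9)"
```

```text
t 15.03 pos [ 0.5745 -0.0251  0.1685] yaw 5.89 q [-0.02  0.74 -0.04  1.81  0.04  0.59 -1.55] F [-0.6  0.8 -2.2] M [0.02 0.08 0.03] op 0.177
shift cm [ 0.01 -0.09  0.65] turn [ 0.    0.02 -0.01]
```

Lid underside is now at 88.5 mm, inside the notches with no contact. I'll lower it to its seat.

Call:
step_arm --steps '[[[0,0,0.2],[0,0,0]],[[0,0,0.2],[0,0,0]],[[0,0,0.2],[0,0,0]],[[0,0,0.1],[0,0,0]],[[0,0,0],[0,0,0]],[[0,0,0],[0,0,0]]]'

```text
clock: 15.78
tool_pos: [0.5746, -0.0251, 0.1618]
eef_rot: [0.999, 0.051, -0.0, 0.0]
contact_force: [-1.4, -0.8, 0.4]
opening: 0.177
finger_force: 45.0
```

```bash
python3 -c "
from h import *
go(.5745,-.0242,.162,5.9)"
```

```text
t 15.78 pos [ 0.5746 -0.0251  0.1618] yaw 5.88 q [-0.02  0.75 -0.04  1.81  0.05  0.58 -1.55] F [-1.4 -0.8  0.4] M [ 0.03  0.19 -0.02] op 0.177
shift cm [-0.   -0.09 -0.02] turn [ 0.    0.01 -0.02]
```

The lid is seated: the underside is at 82 mm and its weight is carried. I'll press lightly and twist.

Call:
step_arm --steps '[[[0,0,0.05],[0,0,0]],[[0,-0.01,0],[0,0,4]],[[0,-0.01,0],[0,0,4]],[[0,-0.01,0],[0,0,4]],[[0,-0.01,0],[0,0,0]],[[0,0,0],[0,0,0]]]'

```text
clock: 16.52
tool_pos: [0.5749, -0.0248, 0.1617]
eef_rot: [0.999, -0.053, 0.0, 0.0]
contact_force: [-1.9, -0.0, 6.7]
opening: 0.177
finger_force: 45.0
```

```bash
python3 -c "
from h import *
go(.5745,-.0251,.1615,-25.8)"
```

```text
t 16.52 pos [ 0.5749 -0.0248  0.1617] yaw -6.04 q [-0.05  0.75  0.02  1.81 -0.03  0.57 -1.69] F [-1.9 -0.   6.7] M [ 0.07  0.39 -0.03] op 0.177
shift cm [-0.04  0.04  0.02] turn [-0.   -0.04 19.76]
```

Call:
step_arm --steps '[[[0,-0.01,0],[0,0,4]],[[0,-0.01,0],[0,0,4]],[[0,-0.01,0],[0,0,4]],[[0,-0.01,0],[0,0,3.5]],[[0,0,0],[0,0,2]],[[0,0,0],[0,0,0]],[[0,0,0],[0,0,0]],[[0,0,0],[0,0,0]]]'

```text
clock: 17.52
tool_pos: [0.575, -0.0243, 0.1617]
eef_rot: [0.979, -0.204, 0.0, -0.0]
contact_force: [-2.0, -0.6, 6.1]
opening: 0.175
finger_force: 45.0
```

```bash
python3 - <<'E'
from h import *
go(.5745,-.0251,.1615,-25.8)
w=snap('wrist'); t=snap('top'); s=snap('scene')
a=cv2.resize(t['bgr'][124:196,254:314],(400,600),interpolation=2)
b=cv2.resize(w['bgr'][100:250,200:300],(400,600),interpolation=2)
cv2.imwrite('pics/c5.png',np.hstack([a,b]))
E
```

```text
t 17.52 pos [ 0.575  -0.0243  0.1617] yaw -23.52 q [-0.1   0.76  0.1   1.81 -0.13  0.57 -1.89] F [-2.  -0.6  6.1] M [0.06 0.32 0.13] op 0.175
shift cm [-0.01  0.09  0.02] turn [-0.02 -0.04  2.28]
```

View pics/c5.png

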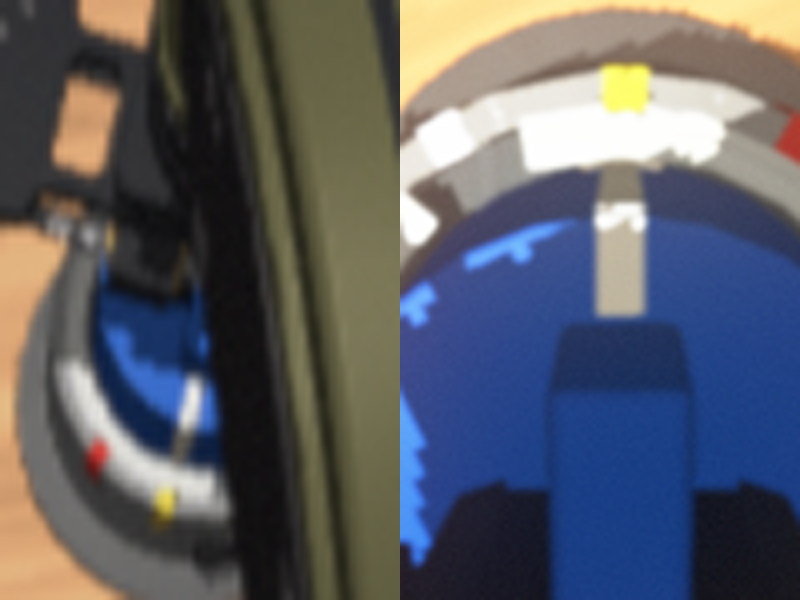

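The wrist crop shows the lid's stripe (621) about 1° short of the yellow mark (626), and the ring lags the lid by about 2.3°. I'll add a little more turn.

Call:
step_arm --steps '[[[0,0,0],[0,0,1.3]],[[0,0,0],[0,0,1.2]],[[0,0,0],[0,0,0]],[[0,0,0],[0,0,0]],[[0,0,0],[0,0,0]],[[0,0,0],[0,0,0]],[[0,0,0],[0,0,0]],[[0,0,0],[0,0,0]]]'

```text
clock: 18.68
tool_pos: [0.575, -0.0243, 0.1617]
eef_rot: [0.974, -0.225, 0.0, -0.0]
contact_force: [-1.9, -1.7, 5.6]
opening: 0.18
finger_force: 45.0
```

```bash
python3 - <<'E'
from h import *
go(.575,-.0243,.1617,-26)
w=snap('wrist'); g=w['bgr'][100:170,215:300]; h=cv2.cvtColor(g,cv2.COLOR_BGR2HSV)
y,x=np.nonzero((h[...,0]>22)&(h[...,0]<35)&(h[...,1]>150)&(h[...,2]>150)); print('yellow',x.mean()+215,y.mean()+100)
b=h[40:78,:]; y,x=np.nonzero((h[58:76,35:75,1]<90)&(h[58:76,35:75,2]>110)) if g.shape[0]>60 else ([],[]); print('stripe',np.mean(x)+250,np.mean(y)+158)
y,x=np.nonzero((h[52:,30:75,1]<90)&(h[52:,30:75,2]>110)); print('stripe',x.mean()+245,y.mean()+152)
E
```

```text
t 18.68 pos [ 0.575  -0.0243  0.1617] yaw -26.02 q [-0.11  0.76  0.12  1.82 -0.15  0.58 -1.92] F [-1.9 -1.7  5.6] M [0.17 0.35 0.17] op 0.18
shift cm [-0.  0.  0.] turn [-0.02 -0.04 -0.02]
yellow 252.63636363636363 119.56363636363636
stripe 255.5 163.5
stripe 254.65853658536585 160.41056910569105
```

```bash
python3 -c "
from h import *
print(finish_job())"
```

```text
the job is handed in; nothing more can be done
None
```

The job is handed in: the cover is seated level on the bowl rim, and the lid is down in the notches and still gripped, turned about 32° so that the lagging ring should be at the 30° yellow mark. I measured the lid angle; the ring angle is inferred from its known lag.

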